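# Seat the buffing roller in the shoe-shine stool

### The job

Pick the buffing roller up from the ribbed steel tray and put it back in the little wooden shoe-shine stool: find the slots of the two steel forks, lower the axle into both together and press it down past the spring catches until both ends are fully home on their seats and the roller is level, then let go. Press gently, never with more than about 30 N, and leave the shoebox, the tin and the brush where they are.

Things in the scene. Friction and masses are not known exactly. Their poses are not given: they have to be found in the camera images.
- stool: Brown wooden miniature shoe-shine stool, fixed: base board 120 x 170 x 12 mm (x, y, z); two upright cheeks (y 50 to 60 mm either side of the middle), 80 mm wide in x, 84 mm high, each with a 52 mm wide cut-out at the top, down to 44 mm. Between the cheeks it is open, so fingers fit beside the roller. Origin: centre of underside, z up. The axle goes in along the stool's y.
- cheek_a (a point): Point midway (x 0) over the -y cheek's cut-out, at its top: stool y -55, z 84 mm. On the cheek's outer face (y 60 to 68 mm) stands a steel fork, 68 mm wide in x and flat-topped, 96 mm above the ledge, with an upright slot 12 mm wide in its middle, open at the top, floor (the seat) 57 mm above the ledge: a seated axle's centre is at 62 mm.
- cheek_b (a point): The same for the +y cheek and fork (y +55 mm). The two forks are set sideways together: their slots are in line with each other and parallel to the stool's y, but lie anywhere from 16 mm to -x to 16 mm to +x of the cheek points. This setting is not measured: find the slots by eye or by feel, sliding or dabbing the axle lightly along the fork tops until it drops in.
- catch_a (a joint): Spring catch in the -y fork's slot, reaching in from +x: how far it is pushed back, in m. 0 = sprung out: free, or (nearly) with the axle resting on its nose, or with the axle home beneath it; 0.003 to 0.006 as the axle passes. An axle lowered in first rests on the catches, centre 75 to 82 mm above the ledge; pushing past both takes 5 to 14 N, then it goes down to the hard seats.
- catch_b (a joint): Spring catch in the +y fork's slot; same meaning as catch_a. One end may pass its catch before the other.
- roller_mid (a point): Centre of the loose buffing roller, 0.13 to 0.21 kg: wooden barrel 36 mm in diameter, 84 mm long, on a steel axle 10 mm in diameter and 160 mm long that sticks out at both ends. The axle is the point's y axis. It starts lying in the tray, centre 30 mm above the ledge, with room for fingers either side of the barrel. Either way round fits the stool.
- axle_end_a (a point): Centre of one end face of the axle, 80 mm from the roller's centre (-y).
- axle_end_b (a point): Centre of the other end face of the axle, 80 mm from the roller's centre (+y).
- tray: Stainless steel heel insert tray, fixed, 150 x 200 mm (x, y), walls 16 mm high and 3 mm thick, floor 3 mm thick, with two ribs along its y (8 to 12 mm either side of the middle, 14 mm high) on which the roller lies. Origin: centre of its underside.
- shoebox: Translucent plastic shoebox with clip-on lid, 320 x 200 x 114 mm, loose; origin: centre of its underside. To be left alone.
- tin: Open empty orange plastic lace tip tin, 85 x 60 x 28 mm, loose; origin: centre of its underside. To be left alone.
- brush: Wooden shoe brush with black bristles, 150 x 50 x 40 mm, loose; origin: centre of its underside. To be left alone.
Things that resemble listed ones, but are neither listed nor needed, are in the scene too. Of the things like the stool, leave any that is blue or orange; of the rest the smaller one is meant.

How it is judged:
By the outcome, as a careful person would: the job done as asked, in the order asked, and still so for the second after the job is handed in, with the robot touching nothing.
It also fails if it takes over 72 s, if anything falls off the work surface, if the arm or the gripper's body presses on something with over 40 N, if the wrist force passes 120 N, or if a joint passes its speed limit or range.

### The arm

A 6-joint arm with a two-finger parallel gripper is mounted at the origin on the work surface. World frame = base frame: x ahead of the robot, y to its left, z up, the work surface at z = 0. Lengths are in m, angles in rad, forces in N, time in s.
With the tool pointing down it reaches from about 0.35 to 0.775 m from the base axis. Payload 5.5 kg.
Tool frame: the origin (TCP) lies at the centre of the arm's flange, where the gripper is bolted on; the fingertips stand ahead of it and the grasp point (between the pads) lies 155 mm ahead of it (ctrl.nose_length is the z of the fingertips in the tool frame, in m); z points along the fingers, y is the direction in which the jaws open and shut (so a half turn about z gives the same grasp; the last joint's range is limited). The gripper opens to 85 mm and grips with 20 to 120 N. Pads are 22 mm wide; open, the fingers measure 114 mm over their backs; the gripper's body (76 mm by 85 mm) begins 54 mm behind the grasp point. The pads swing forward as they close: fully open they stand 13 mm farther back than shut.
Start: joints at [-1.434, 0.313, 0.046, 1.304, 0, 1.431], TCP at [0.157, -0.553, 0.405] pointing down, gripper open.
Joint ranges: [-2.76, 2.76], [-0.86, 1.69], [-1.03, 1.26], [-2.2, 2.34], [-1.47, 1.5], [-3.14, 3.14]. Speed limits (rad/s): [2.57, 2.57, 3.14, 3.14, 3.14, 3.14].

### API

Orientations are given as a unit quaternion [w, x, y, z].
In Python, from plant import monitor, viewer, workorder, ctrl gives the robot as it stands. The module is installed in compiled form; this text tells all that it offers.
- The arm moves only by the tool servo_tool, never from a script. Its argument "steps" is text: rows parted by semicolons, each of 7 numbers parted by spaces: the shift along the tool's x, y, z in m, then the turn, a rotation vector about the tool's x, y, z in rad, then the closure, from 0 (fully open) to 1 (shut). In form: tx ty tz rx ry rz grip; .... A call has 1 to 5 rows; each row shifts and turns the commanded pose from where the row before left it, along the tool's axes as they then stand; what a row does not reach is not made up. A row lasts 1/10 s, in which the tool goes at most 50 mm and 8.59 degrees, less where a joint would pass 70% of its speed; a pose out of reach is approached as far as the arm can. A call is refused whole if a number of a shift passes 0.05 or a number of a turn 0.15, either way. A call with a gripper value outside its range is refused whole. The fingers move at their own pace and stop on an object; "force" is the grip in N (left out, the last holds). Time passes only in rows, so rows that do not move let the fingers close. It gives the time, the measured TCP pose, the force and the opening at its end, in the units of the state.
- monitor.state(): the state, without advancing time (a new reading comes with each control period).
- viewer.snapshot(name): name is "scene" or "top"; returns the picture (400x640x3 uint8, red, green, blue); there is no depth.
- viewer.camera_model(name): a dict with "fx", "fy", "cx", "cy" (pixels), "distortion" ([k1, k2, p1, p2, k3] as OpenCV has them; the pictures are not rectified), "extrinsics" (4x4, takes a point from camera to world coordinates). Camera axes: x right, y down, z forward; pixel columns grow to the right and rows downward; lengths in m; the calibration is good to about 2 mm. A picture is of the moment at which its call begins. camera_model takes no time and is no camera call.
- workorder.sign_off(): hands the job in, once; it reports no verdict.
The state is a dict: "time_s": time; "joints": joint angles; "dq": joint speeds; "effort": joint torques, N m; "position": TCP position; "orientation": TCP orientation; "force": force on the tool from outside, world axes, zero at the start; "wrist_torque": the same for the moment, N m; "grip_width": finger opening in m.
Only numpy, scipy, OpenCV 4.12 (cv2) and the standard library are available. Lean on these libraries where they do the work, as an engineer would, in place of code of your own. Each camera call takes 0.05 s, during which the arm holds its last target. There are 200 camera calls.

## Working session

There is one attempt and no reset: what is moved stays moved. The work goes in short steps, Python scripts to look and compute and a tool call to move; the robot and the scene stay as the last step left them, time stands still between calls to the robot, and variables do not carry over. Pictures are saved under pics/ and viewed, about 8 in all and at most 12, crops included, and the job is handed in when it is done.

Besides the shell and the picture viewer there is one more tool, called after ">>>" by a JSON object that holds its "method" and its "body". servo_tool: Moves the arm, as the interface text tells. Its arguments: {"type":"object","properties":{"steps":{"type":"string"},"force":{"type":"number"}},"required":["steps"]}

```bash
mkdir -p pics && python3 - <<'E'
from plant import monitor, viewer, ctrl
import cv2
for n in("scene","top"):
    cv2.imwrite(f"pics/{n}0.png",viewer.snapshot(n)[:,:,::-1])
    m=viewer.camera_model(n);print(n,m)
print(monitor.state(),ctrl.nose_length)
E
```

```text
scene {'fx': 389.7238500270581, 'fy': 389.7238500270581, 'cx': 324.29070842123843, 'cy': 199.22818246257296, 'distortion': array([0.02078045, 0.        , 0.        , 0.        , 0.        ]), 'extrinsics': array([[ 4.96257513e-01,  5.97453108e-01, -6.29903377e-01,
         1.44278238e+00],
       [ 8.68174389e-01, -3.42602768e-01,  3.59021690e-01,
        -4.67247526e-01],
       [-1.30801600e-03, -7.25033190e-01, -6.88712685e-01,
         1.08199752e+00],
       [ 0.00000000e+00,  0.00000000e+00,  0.00000000e+00,
         1.00000000e+00]])}
top {'fx': 476.72819887998725, 'fy': 476.72819887998725, 'cx': 312.36435818494937, 'cy': 193.36552962824092, 'distortion': array([0.00826749, 0.        , 0.        , 0.        , 0.        ]), 'extrinsics': array([[-0.00617735, -0.99441646,  0.10534588,  0.37086699],
       [-0.99997264,  0.00657174,  0.00339708,  0.03452938],
       [-0.00407041, -0.10532201, -0.99442984,  1.48159633],
       [ 0.        ,  0.        ,  0.        ,  1.        ]])}
{'time_s': 0.1, 'joints': array([-1.43357794e+00,  3.13912853e-01,  4.51467849e-02,  1.30359227e+00,
       -9.55071622e-06,  1.43117337e+00]), 'dq': array([-8.18221512e-04, -2.21397029e-03,  2.50201190e-03, -9.71263475e-04,
        1.28211793e-03,  4.52341916e-05]), 'effort': array([ 3.22255823e-03, -4.81722879e+01,  2.99244851e+01,  1.26822578e-02,
       -1.62942765e-04, -1.18576091e-05]), 'position': array([ 0.15711339, -0.55295557,  0.40392707]), 'orientation': array([-7.81012993e-04,  9.90434843e-01,  1.37979025e-01, -3.83636037e-06]), 'force': array([-0.97247879,  0.44216655, -0.09303814]), 'wrist_torque': array([-0.03490599, -0.05814993,  0.02984878]), 'grip_width': 0.08528616425938051} 0.1734
```

View pics/scene0.png

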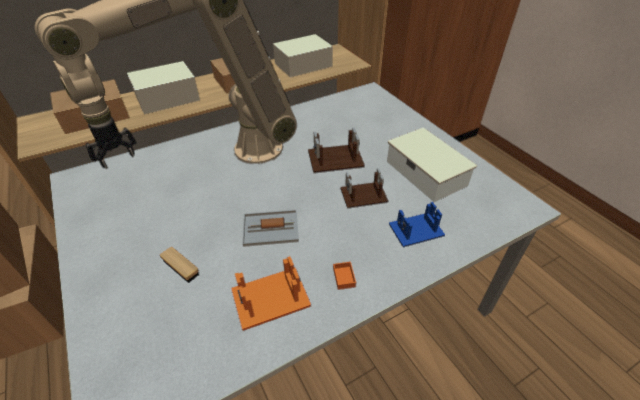

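View pics/top0.png

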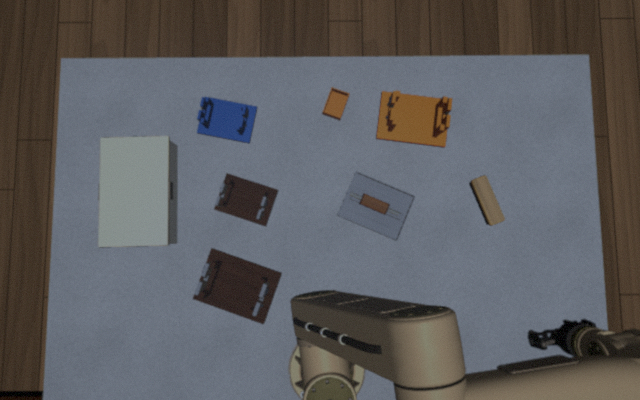

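The roller lies in the tray at top (375,204), scene (272,223). Things that look like the stool in the top view are:
- blue (227,119): excluded by colour
- orange (414,118): excluded by colour
- large brown (237,286): the bigger of the two brown ones
- small brown (246,199): the one to use

Next I'll take close crops.

```bash
python3 - <<'E'
import cv2,numpy as np
t=cv2.imread("pics/top0.png");s=cv2.imread("pics/scene0.png")
f=lambda im,x,y,w,h,k:cv2.resize(im[y:y+h,x:x+w],None,fx=k,fy=k,interpolation=cv2.INTER_CUBIC)
a=f(t,205,165,80,70,5); b=f(t,330,165,80,70,5)
c=f(s,330,160,80,50,5); d=f(s,235,200,80,50,5)
cv2.imwrite("pics/crop0.png",cv2.convertScaleAbs(np.vstack([np.hstack([a,b]),np.hstack([c,d])]),alpha=1.5))
E
```

```text
(no output)
```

View pics/crop0.png

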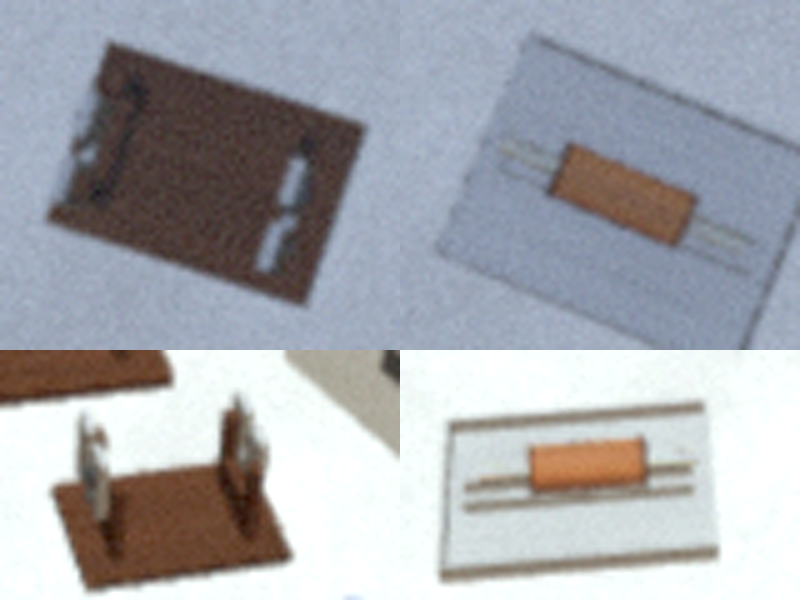

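The crop confirms the choice. In the top view, the stool base corners are at 5x crop (110,42), (367,125), (308,305), (48,220). The fork-top gaps are near (285,211) and (85,155). The axle ends are at (103,150) and (352,242) in the roller tile.

```bash
cat > h.py <<'E'
import numpy as np,cv2
from plant import viewer
from scipy.optimize import least_squares
M={n:viewer.camera_model(n) for n in("scene","top")}
def K(m):return np.array([[m["fx"],0,m["cx"]],[0,m["fy"],m["cy"]],[0,0,1.]])
def proj(n,P):
    m=M[n];E=np.linalg.inv(m["extrinsics"]);
    return cv2.projectPoints(np.float64(P).reshape(-1,3),cv2.Rodrigues(E[:3,:3])[0],E[:3,3],K(m),m["distortion"])[0].reshape(-1,2)
def onz(n,px,z):
    m=M[n];E=m["extrinsics"];u=cv2.undistortPoints(np.float64(px).reshape(-1,1,2),K(m),m["distortion"]).reshape(-1,2)
    d=np.c_[u,np.ones(len(u))]@E[:3,:3].T;o=E[:3,3]
    return o+d*((z-o[2])/d[:,2])[:,None]
def uncrop(p,x0,y0,k=5):return (np.float64(p)+.5)/k-.5+[x0,y0]
def pose(p,L):
    c,s=np.cos(p[2]),np.sin(p[2]);L=np.float64(L)
    return np.c_[L[:,:2]@np.array([[c,s],[-s,c]])+p[:2],L[:,2]]
E
python3 - <<'E'
from h import *
t=uncrop([(110,42),(367,125),(308,305),(48,220)],205,165)
s=uncrop([(52,137),(88,240),(292,208)],330,160)
W=onz("top",t,.012);Ws=onz("scene",s,.012);print(W.round(4),Ws.round(4))
print("edges",np.linalg.norm(W-np.roll(W,-1,0),axis=1))
# y axis of the stool: image-right in top = world -y. corners t: TL,TR,BR,BL
L=np.array([(.06,.085,.012),(.06,-.085,.012),(-.06,-.085,.012),(-.06,.085,.012)])
for nm,pts in(("top",t),):
    r=least_squares(lambda p:(proj("top",pose(p,L))-t).ravel(),[*W[:,:2].mean(0),-.3]);p=r.x;print(p,r.fun.round(1))
g=onz("top",uncrop([(85,155),(285,211)],205,165),.096)
c,sn=np.cos(p[2]),np.sin(p[2]);print("gap local",((g[:,:2]-p[:2])@np.array([[c,-sn],[sn,c]])).round(4))
r1=onz("top",uncrop([(103,150),(352,242),(222,195)],330,165),.03);print("roller top",r1.round(4))
r2=onz("scene",uncrop([(65,137),(290,117)],235,200),.03);print("roller scene",r2.round(4))
for r in(r1,r2):print(r[:2].mean(0),np.linalg.norm(r[0]-r[1]),np.arctan2(-(r[0]-r[1])[0],(r[0]-r[1])[1]))
print(proj("scene",pose(p,L)).round(1),s)
E
```

```text
[[0.5921 0.3063 0.012 ]
 [0.539  0.1461 0.012 ]
 [0.4277 0.1823 0.012 ]
 [0.4812 0.3433 0.012 ]] [[0.4328 0.183  0.012 ]
 [0.5497 0.1445 0.012 ]
 [0.5996 0.3039 0.012 ]]
edges [0.16880056 0.11704187 0.16962931 0.11689567]
[ 0.51003135  0.24450031 -0.31952778] [ 0.  -0.5  0.4 -0.4 -0.1  0.4 -0.3  0.5]
gap local [[-0.0162  0.0579]
 [-0.0113 -0.0638]]
roller top [[ 0.5201 -0.0763  0.03  ]
 [ 0.4627 -0.227   0.03  ]
 [ 0.492  -0.1485  0.03  ]]
roller scene [[ 0.4692 -0.2342  0.03  ]
 [ 0.5329 -0.0832  0.03  ]]
[ 0.49141449 -0.15164706  0.03      ] 0.16130032862395852 -0.3633692526821379
[ 0.50104094 -0.1586885   0.03      ] 0.16393653688699267 2.742199952246116
[[387.6 200.1]
 [346.  206.1]
 [339.1 186.1]
 [378.6 180.7]] [[340.  187. ]
 [347.2 207.6]
 [388.  201.2]]
```

```bash
python3 - <<'E'
import cv2,numpy as np
t=cv2.imread("pics/top0.png");s=cv2.imread("pics/scene0.png")
f=lambda im,x,y,w,h,k:cv2.resize(im[y:y+h,x:x+w],None,fx=k,fy=k,interpolation=cv2.INTER_CUBIC)
a=f(t,210,170,26,48,12);b=f(t,250,185,26,48,12)[:576]
c=np.vstack([f(s,340,168,14,24,12),f(s,371,164,14,24,12)])
cv2.imwrite("pics/crop1.png",cv2.convertScaleAbs(np.hstack([a,b,c]),alpha=1.3))
E
```

```text
(no output)
```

View pics/crop1.png

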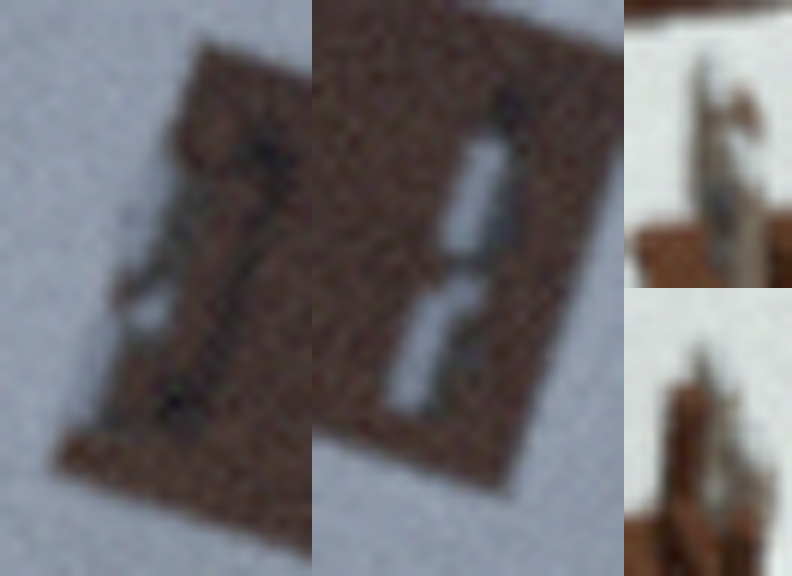

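```bash
python3 - <<'E'
from h import *
p=np.array([ 0.51003135,0.24450031,-0.31952778]);c,s=np.cos(p[2]),np.sin(p[2]);R=np.array([[c,-s],[s,c]])
loc=lambda g:((g[:,:2]-p[:2])@R).round(4)
print(loc(onz("top",uncrop([(175,138),(93,412),(137,267),(145,250),(128,284)],250,185,12),.096)))
print(loc(onz("top",uncrop([(122,290)],210,170,12),.096)))
L=[(x+d,y,.096) for x in(-.013,) for y in(-.064,.064) for d in(-.034,-.006,.006,.034)]
print(((proj("top",pose(p,L))+.5-[250,185])*12-.5).round(0)[:4]+[312,0],((proj("top",pose(p,L))+.5-[210,170])*12-.5).round(0)[4:])
# scene: barrel/ tray check
print(onz("scene",uncrop([(187,118)],235,200),.033), onz("scene",uncrop([(65,137),(290,117)],235,200),.03))
# tray corners top: TL, left-bottom
print(onz("top",uncrop([(135,35),(40,250)],330,165),.016))
E
```

```text
[[ 0.0208 -0.0608]
 [-0.0485 -0.0631]
 [-0.0119 -0.062 ]
 [-0.0073 -0.0625]
 [-0.0165 -0.0613]]
[[-0.0127  0.065 ]]
[[411. 407.]
 [447. 297.]
 [463. 251.]
 [500. 141.]] [[ 80. 425.]
 [117. 316.]
 [133. 269.]
 [171. 161.]]
[[ 0.49879467 -0.15027296  0.033     ]] [[ 0.46916685 -0.23420565  0.03      ]
 [ 0.53291503 -0.08317136  0.03      ]]
[[ 0.59317864 -0.09823636  0.016     ]
 [ 0.45992774 -0.03768707  0.016     ]]
```

Slot offset is about -12.5 mm in stool x, from both forks and agreeing to about 1 mm. The stool is at (0.510, 0.2445) with yaw -0.32, and the roller at (0.493, -0.150) with axle yaw about -0.38. I'll rotate first, then travel.

>>> {"method": "servo_tool", "body": {"steps": "0 0 0.02 0 0 -0.13 0; 0 0 0.02 0 0 -0.13 0; 0 0 0.02 0 0 -0.13 0; 0 0 0.02 0 0 -0.13 0; 0 0 0.02 0 0 -0.13 0", "force": 60}}

```text
time_s: 0.6
position: [0.1571, -0.5529, 0.3035]
orientation: [-0.0, 0.893, 0.449, 0.0]
force: [0.5, -0.4, -0.5]
grip_width: 0.0852
```

>>> {"method": "servo_tool", "body": {"steps": "0 0 0 0 0 -0.13 0; 0 0 0 0 0 -0.134 0; 0.045 0.0145 0 0 0 0 0; 0.045 0.0145 0 0 0 0 0; 0.045 0.0145 0 0 0 0 0"}}

```text
time_s: 1.1
position: [0.248, -0.4427, 0.3041]
orientation: [-0.0, 0.828, 0.56, 0.0]
force: [1.0, -0.5, -0.3]
grip_width: 0.0857
```

>>> {"method": "servo_tool", "body": {"steps": "0.045 0.0145 0 0 0 0 0; 0.045 0.0145 0 0 0 0 0; 0.045 0.0145 0 0 0 0 0; 0.045 0.0145 0 0 0 0 0; 0.045 0.0145 0 0 0 0 0"}}

```text
time_s: 1.6
position: [0.3991, -0.2601, 0.3045]
orientation: [-0.0, 0.828, 0.561, -0.0]
force: [0.5, -0.2, 0.0]
grip_width: 0.0856
```

>>> {"method": "servo_tool", "body": {"steps": "0.045 0.0145 0 0 0 0 0; 0.045 0.0145 0 0 0 0 0; 0.03 0.01 0 0 0 0 0; 0 0 0 0 0 0 0"}}

```text
time_s: 2.0
position: [0.4808, -0.162, 0.3044]
orientation: [-0.0, 0.826, 0.563, 0.0]
force: [0.5, -0.4, 0.2]
grip_width: 0.0857
```

>>> {"method": "servo_tool", "body": {"steps": "0.016 0.007 0.02 0 0 0 0; 0 0 0.03 0 0 0 0; 0 0 0.03 0 0 0 0; 0 0 0.02 0 0 0 0; 0 0 0.015 0 0 0 0"}}

```text
time_s: 2.5
position: [0.4902, -0.153, 0.1877]
orientation: [-0.001, 0.828, 0.56, -0.001]
force: [-1.0, 0.5, 0.1]
grip_width: 0.0855
```

>>> {"method": "servo_tool", "body": {"steps": "0 0 0.004 0 0 0 0; 0 0 0 0 0 0 0; 0 0 0 0 0 0 0"}}

```text
time_s: 2.8
position: [0.4917, -0.1532, 0.1863]
orientation: [0.0, 0.828, 0.561, 0.0]
force: [0.2, 0.2, -0.5]
grip_width: 0.0856
```

```bash
python3 - <<'E'
import cv2,numpy as np
from plant import viewer
t=viewer.snapshot("top")[:,:,::-1];s=viewer.snapshot("scene")[:,:,::-1]
f=lambda im,x,y,w,h,k:cv2.resize(im[y:y+h,x:x+w],None,fx=k,fy=k,interpolation=cv2.INTER_CUBIC)
cv2.imwrite("pics/g0.png",cv2.convertScaleAbs(np.hstack([f(t,330,165,80,80,5),f(s,235,175,80,80,5)]),alpha=1.4))
E
```

```text
(no output)
```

View pics/g0.png

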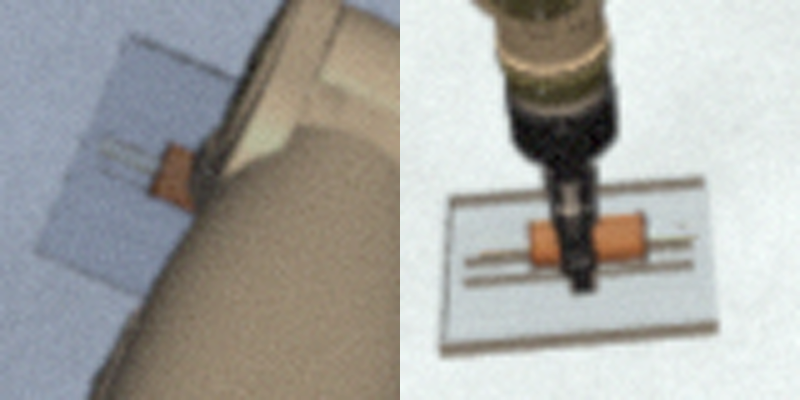

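```bash
python3 - <<'E'
from h import *
from plant import monitor
from scipy.spatial.transform import Rotation as Ro
s=monitor.state();q=s["orientation"];R=Ro.from_quat(q[[1,2,3,0]]);P=s["position"]
pts=P+R.apply([(0,0,.155),(0,.05,.155),(0,.05,.17),(.042,0,.155),(-.042,0,.155),(0,.055,.13)])
print(pts.round(4));print(((proj("scene",pts)+.5-[235,175])*5-.5).round(0)+[400,0])
print(np.degrees(R.as_euler("zyx")))
E
```

```text
[[ 0.4922 -0.1532  0.0317]
 [ 0.5387 -0.1718  0.0318]
 [ 0.5387 -0.1718  0.0168]
 [ 0.5078 -0.1142  0.0317]
 [ 0.4766 -0.1922  0.0317]
 [ 0.5433 -0.1736  0.0568]]
[[580. 240.]
 [583. 290.]
 [585. 304.]
 [637. 234.]
 [522. 246.]
 [580. 272.]]
[-6.82144763e+01  9.37915134e-02  1.79945767e+02]
```

The finger and barrel agree with the model, except that the barrel sits about 4 mm further along tool +x (its ends are at columns 530 and 645, predicted 522 and 637). I'll correct that and grip.

>>> {"method": "servo_tool", "body": {"steps": "0.004 0 0.0015 0 0 0 0; 0 0 0 0 0 0 0.5; 0 0 0 0 0 0 0.7; 0 0 0 0 0 0 0.8; 0 0 0 0 0 0 0.8", "force": 60}}

```text
time_s: 3.4
position: [0.4935, -0.1491, 0.1847]
orientation: [0.001, 0.828, 0.561, 0.0]
force: [0.1, 0.9, 2.7]
grip_width: 0.0343
```

>>> {"method": "servo_tool", "body": {"steps": "0 0 0 0 0 0 1; 0 0 0 0 0 0 1; 0 0 0 0 0 0 1; 0 0 0 0 0 0 1"}}

```text
time_s: 3.8
position: [0.4934, -0.1491, 0.1846]
orientation: [0.001, 0.828, 0.561, 0.0]
force: [1.5, 1.3, 5.1]
grip_width: 0.0342
```

>>> {"method": "servo_tool", "body": {"steps": "0 0 -0.01 0 0 0 1; 0 0 -0.03 0 0 0 1; 0 0 -0.04 0 0 0 1; 0 0 -0.04 0 0 0 1; 0 0 0 0 0 0 1"}}

```text
time_s: 4.3
position: [0.4944, -0.1496, 0.3095]
orientation: [0.004, 0.828, 0.561, 0.002]
force: [0.5, -0.1, -1.3]
grip_width: 0.0346
```

```bash
cat > plan.py <<'E'
import sys,numpy as np
from plant import monitor
from scipy.spatial.transform import Rotation as Ro
# args: slot offset x, along y, tcp z  -> deltas in tool frame (after the turn)
p=np.array([0.5100,0.2445,-0.3195]);c,s=np.cos(p[2]),np.sin(p[2]);B=np.array([[c,-s],[s,c]])
st=monitor.state();P=st["position"];q=st["orientation"];R=Ro.from_quat(q[[1,2,3,0]]).as_matrix()
a=np.arctan2(R[1,0],R[0,0]);at=np.pi/2+p[2]
x,y,z=map(float,sys.argv[1:4]);T=p[:2]+B@[x,y]
D=T-P[:2];tx=np.array([np.cos(at),np.sin(at)]);ty=np.array([np.sin(at),-np.cos(at)])
print("P",P.round(4),"tilt",R[:,2].round(4),"turn rz",round(-(at-a),4),"tx",round(D@tx,4),"ty",round(D@ty,4),"tz",round(P[2]-z,4),"local",(B.T@(P[:2]-p[:2])).round(4))
print("F",st["force"].round(2),"tau",st["wrist_torque"].round(3),"w",round(st["grip_width"],4),"t",st["time_s"])
E
python3 plan.py -0.0125 0 0.29
```

```text
P [ 0.4944 -0.1496  0.3095] tilt [ 0.0071 -0.0038 -1.    ] turn rz -0.0605 tx 0.3791 ty -0.1214 tz 0.0195 local [ 0.1089 -0.3791]
F [ 0.45 -0.07 -1.3 ] tau [ 0.013 -0.076 -0.005] w 0.0346 t 4.3
```

>>> {"method": "servo_tool", "body": {"steps": "0 0 0 0 0 -0.06 1; 0.045 -0.0145 0 0 0 0 1; 0.045 -0.0145 0 0 0 0 1; 0.045 -0.0145 0 0 0 0 1; 0.045 -0.0145 0 0 0 0 1"}}

```text
time_s: 4.8
position: [0.4935, 0.0417, 0.3031]
orientation: [-0.001, 0.811, 0.585, -0.001]
force: [0.9, 0.5, -1.4]
grip_width: 0.0344
```

>>> {"method": "servo_tool", "body": {"steps": "0.045 -0.0145 0 0 0 0 1; 0.045 -0.0145 0 0 0 0 1; 0.045 -0.0145 0 0 0 0 1; 0.045 -0.0145 0 0 0 0 1; 0.019 -0.005 0 0 0 0 1"}}

```text
time_s: 5.3
position: [0.4961, 0.2522, 0.3029]
orientation: [-0.001, 0.81, 0.587, -0.001]
force: [0.3, -0.6, -2.0]
grip_width: 0.0341
```

>>> {"method": "servo_tool", "body": {"steps": "0 0 0 0 0 0 1; 0 0 0 0 0 0 1"}}

```text
time_s: 5.5
position: [0.4966, 0.2489, 0.303]
orientation: [-0.0, 0.81, 0.586, -0.002]
force: [-0.2, 0.1, -1.8]
grip_width: 0.0341
```

```bash
python3 plan.py -0.0125 0 0.29; python3 - <<'E'
import cv2,numpy as np
from plant import viewer
t=viewer.snapshot("top")[:,:,::-1];s=viewer.snapshot("scene")[:,:,::-1]
f=lambda im,x,y,w,h,k:cv2.resize(im[y:y+h,x:x+w],None,fx=k,fy=k,interpolation=cv2.INTER_CUBIC)
cv2.imwrite("pics/g1.png",cv2.convertScaleAbs(np.hstack([f(t,200,160,80,80,5),f(s,325,130,80,80,5)]),alpha=1.4))
E
```

```text
P [0.4966 0.2489 0.303 ] tilt [-0.0026 -0.0016 -1.    ] turn rz 0.0006 tx 0.0 ty 0.0016 tz 0.013 local [-0.0141 -0.    ]
F [-0.19  0.1  -1.84] tau [-0.008 -0.008  0.05 ] w 0.0341 t 5.5
```

View pics/g1.png

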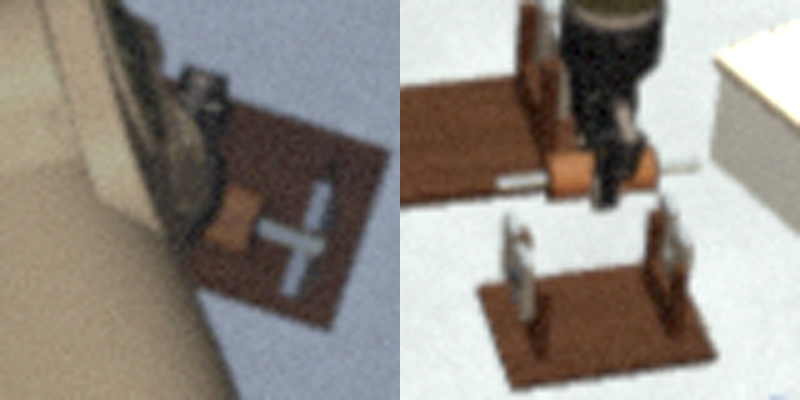

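```bash
python3 - <<'E'
from h import *
from plant import monitor
p=np.array([0.5100,0.2445,-0.3195]);c,s=np.cos(p[2]),np.sin(p[2]);B=np.array([[c,-s],[s,c]])
for z in(.143,.148,.153):
    g=onz("top",uncrop([(325,243),(258,225)],200,160),z);print(z,((g[:,:2]-p[:2])@B).round(4))
P=monitor.state()["position"];l=B.T@(P[:2]-p[:2])
pr=pose(p,[(l[0],l[1]+y,.148) for y in(-.08,-.042,.042,.08)])
print("pred scene",((proj("scene",pr)+.5-[325,130])*5-.5).round(0)+[400,0]);print("pred top",((proj("top",pr)+.5-[200,160])*5-.5).round(0))
E
```

```text
0.143 [[-0.0143 -0.0792]
 [-0.0163 -0.04  ]]
0.148 [[-0.0145 -0.0798]
 [-0.0165 -0.0408]]
0.153 [[-0.0147 -0.0804]
 [-0.0167 -0.0415]]
pred scene [[496. 188.]
 [544. 182.]
 [650. 168.]
 [697. 162.]]
pred top [[328. 242.]
 [263. 221.]
 [122. 175.]
 [ 58. 154.]]
```

```bash
python3 - <<'E'
import cv2,numpy as np
from plant import viewer
t=np.mean([viewer.snapshot("top")[:,:,::-1] for _ in range(6)],0).astype(np.uint8);s=np.mean([viewer.snapshot("scene")[:,:,::-1] for _ in range(6)],0).astype(np.uint8)
f=lambda im,x,y,w,h,k:cv2.resize(im[y:y+h,x:x+w],None,fx=k,fy=k,interpolation=cv2.INTER_CUBIC)
b=f(s,340,154,50,20,16);a=f(t,238,190,50,30,16)[:280]
cv2.imwrite("pics/g2.png",cv2.convertScaleAbs(np.vstack([b,a]),alpha=1.4))
E
```

```text
(no output)
```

View pics/g2.png

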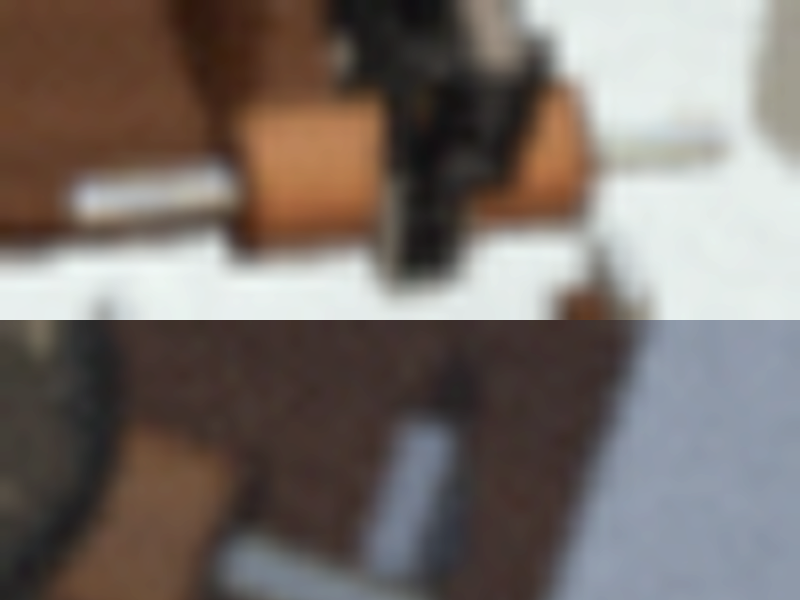

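The scene crop shows the axle running from (75,203) to (720,140). It is nearly level and centred along the stool; at most it is pitched by about 0.03 rad. In the top camera the axle end sits about 2 mm -x of the slot. I'll shift +2 mm and lower gently.

>>> {"method": "servo_tool", "body": {"steps": "0 0.002 0.01 0 0 0 1; 0 0 0.015 0 0 0 1; 0 0 0.01 0 0 0 1; 0 0 0.005 0 0 0 1; 0 0 0 0 0 0 1"}}

```text
time_s: 6.7
position: [0.4989, 0.2481, 0.263]
orientation: [-0.0, 0.811, 0.585, -0.001]
force: [0.3, -1.0, -1.7]
grip_width: 0.0345
```

>>> {"method": "servo_tool", "body": {"steps": "0 0 0.0015 0 0 0 1; 0 0 0.0015 0 0 0 1; 0 0 0.0015 0 0 0 1; 0 0 0 0 0 0 1"}}

```text
time_s: 7.1
position: [0.4993, 0.2483, 0.2597]
orientation: [0.0, 0.811, 0.585, 0.0]
force: [0.2, -0.9, -1.1]
grip_width: 0.0343
```

```bash
python3 plan.py -0.0125 0 0.256
```

```text
P [0.4993 0.2483 0.2597] tilt [ 2.e-04 -0.e+00 -1.e+00] turn rz -0.0005 tx -0.0002 ty -0.0012 tz 0.0037 local [-0.0113  0.0002]
F [ 0.23 -0.93 -1.15] tau [-0.017 -0.01  -0.016] w 0.0343 t 7.1
```

>>> {"method": "servo_tool", "body": {"steps": "0 0 0.0015 0 0 0 1; 0 0 0.0015 0 0 0 1; 0 0 0 0 0 0 1"}}

```text
time_s: 7.4
position: [0.4992, 0.2482, 0.2564]
orientation: [-0.0, 0.811, 0.585, -0.0]
force: [-1.0, -0.2, -0.7]
grip_width: 0.0346
```

>>> {"method": "servo_tool", "body": {"steps": "0 0 0.001 0 0 0 1; 0 0 0.001 0 0 0 1; 0 0 0 0 0 0 1"}}

```text
time_s: 7.7
position: [0.4992, 0.2482, 0.2545]
orientation: [0.0, 0.811, 0.585, -0.0]
force: [-0.6, -0.5, -1.8]
grip_width: 0.0343
```

```bash
python3 plan.py -0.0125 0 0.256
```

```text
P [0.4992 0.2482 0.2545] tilt [-3.e-04 -2.e-04 -1.e+00] turn rz -0.0005 tx -0.0002 ty -0.0011 tz -0.0015 local [-0.0114  0.0002]
F [-0.65 -0.5  -1.82] tau [ 0.005 -0.008  0.028] w 0.0343 t 7.7
```

>>> {"method": "servo_tool", "body": {"steps": "0 0 0.001 0 0 0 1; 0 0 0.001 0 0 0 1; 0 0 0 0 0 0 1"}}

```text
time_s: 8.0
position: [0.4992, 0.2483, 0.2527]
orientation: [-0.0, 0.811, 0.585, -0.0]
force: [-0.2, 0.8, -0.6]
grip_width: 0.0343
```

>>> {"method": "servo_tool", "body": {"steps": "0 0 0.001 0 0 0 1; 0 0 0.001 0 0 0 1; 0 0 0 0 0 0 1"}}

```text
time_s: 8.3
position: [0.4991, 0.2484, 0.2507]
orientation: [-0.0, 0.811, 0.586, 0.0]
force: [-1.7, 1.3, 0.7]
grip_width: 0.0344
```

```bash
python3 plan.py -0.0125 0 0.256
```

```text
P [0.4991 0.2484 0.2507] tilt [-3.e-04  5.e-04 -1.e+00] turn rz -0.0 tx -0.0003 ty -0.0009 tz -0.0053 local [-0.0116  0.0003]
F [-1.7   1.25  0.7 ] tau [0.407 0.284 0.232] w 0.0344 t 8.3
```

Contact is light: the +y end is being pushed toward -x, and the axle is already about 5 mm below fork-top height. So I'll nudge -1 mm in x.

>>> {"method": "servo_tool", "body": {"steps": "0 -0.001 0 0 0 0 1; 0 0 0 0 0 0 1"}}

```text
time_s: 8.5
position: [0.4987, 0.2486, 0.2507]
orientation: [0.0, 0.811, 0.585, 0.0]
force: [0.8, -0.6, -2.4]
grip_width: 0.0349
```

```bash
python3 plan.py -0.0125 0 0.256
```

```text
P [0.4987 0.2486 0.2507] tilt [ 1.2e-03 -2.0e-04 -1.0e+00] turn rz -0.0004 tx -0.0004 ty -0.0005 tz -0.0053 local [-0.012   0.0004]
F [ 0.8  -0.64 -2.45] tau [ 0.164 -0.303  0.33 ] w 0.0349 t 8.5
```

>>> {"method": "servo_tool", "body": {"steps": "0 0 0.001 0 0 0 1; 0 0 0.001 0 0 0 1; 0 0 0 0 0 0 1"}}

```text
time_s: 8.8
position: [0.4986, 0.2486, 0.2488]
orientation: [0.0, 0.811, 0.585, 0.0]
force: [0.1, 1.3, 1.2]
grip_width: 0.0343
```

```bash
python3 plan.py -0.0125 0 0.256
```

```text
P [0.4986 0.2486 0.2488] tilt [ 8.e-04 -0.e+00 -1.e+00] turn rz -0.0003 tx -0.0003 ty -0.0004 tz -0.0072 local [-0.0121  0.0003]
F [0.14 1.25 1.17] tau [ 0.046 -0.167  0.421] w 0.0343 t 8.8
```

>>> {"method": "servo_tool", "body": {"steps": "0 0 0 0 0 -0.01 1; 0 0 0 0 0 0 1"}}

```text
time_s: 9.0
position: [0.4984, 0.2485, 0.2484]
orientation: [0.0, 0.808, 0.589, -0.0]
force: [1.3, 0.8, -1.6]
grip_width: 0.034
```

```bash
python3 plan.py -0.0125 0 0.256
```

```text
P [0.4984 0.2485 0.2484] tilt [-2.e-04 -4.e-04 -1.e+00] turn rz 0.0093 tx -0.0001 ty -0.0002 tz -0.0076 local [-0.0123  0.0001]
F [ 1.34  0.81 -1.56] tau [-0.012 -0.22   0.083] w 0.034 t 9.0
```

>>> {"method": "servo_tool", "body": {"steps": "0 0 0 0 0 -0.01 1; 0 0 0 0 0 0 1"}}

```text
time_s: 9.2
position: [0.498, 0.2484, 0.2482]
orientation: [-0.0, 0.805, 0.594, -0.001]
force: [-0.1, -0.3, -1.1]
grip_width: 0.0344
```

```bash
python3 plan.py -0.0125 0 0.256
```

```text
P [0.498  0.2484 0.2482] tilt [-1.3e-03 -6.0e-04 -1.0e+00] turn rz 0.0195 tx 0.0001 ty 0.0001 tz -0.0078 local [-0.0126 -0.0001]
F [-0.06 -0.27 -1.15] tau [-0.034 -0.041  0.008] w 0.0344 t 9.2
```

The twist is gone, and both ends appear to be in the slots. I'll continue down toward the catches.

>>> {"method": "servo_tool", "body": {"steps": "0 0 0.0015 0 0 0 1; 0 0 0.0015 0 0 0 1; 0 0 0.001 0 0 0 1; 0 0 0 0 0 0 1"}}

```text
time_s: 9.6
position: [0.4982, 0.2485, 0.2443]
orientation: [-0.0, 0.805, 0.593, -0.0]
force: [-0.1, -0.4, -3.2]
grip_width: 0.0344
```

```bash
python3 plan.py -0.0125 0 0.256
```

```text
P [0.4982 0.2485 0.2443] tilt [-6.e-04 -3.e-04 -1.e+00] turn rz 0.0195 tx -0.0001 ty -0.0 tz -0.0117 local [-0.0125  0.0001]
F [-0.06 -0.44 -3.16] tau [-0.006  0.057 -0.002] w 0.0344 t 9.6
```

>>> {"method": "servo_tool", "body": {"steps": "0 0 0.0015 0 0 0 1; 0 0 0.0015 0 0 0 1; 0 0 0.001 0 0 0 1; 0 0 0 0 0 0 1"}}

```text
time_s: 10.0
position: [0.4983, 0.2486, 0.2405]
orientation: [-0.0, 0.805, 0.593, -0.0]
force: [0.1, 0.2, -1.7]
grip_width: 0.0342
```

```bash
python3 plan.py -0.0125 0 0.256
```

```text
P [0.4983 0.2486 0.2405] tilt [-3.e-04 -2.e-04 -1.e+00] turn rz 0.0195 tx -0.0002 ty -0.0001 tz -0.0155 local [-0.0124  0.0002]
F [ 0.07  0.23 -1.72] tau [-0.006 -0.015 -0.006] w 0.0342 t 10.0
```

>>> {"method": "servo_tool", "body": {"steps": "0 0 0.001 0 0 0 1; 0 0 0.001 0 0 0 1; 0 0 0.001 0 0 0 1; 0 0 0 0 0 0 1"}}

```text
time_s: 10.4
position: [0.4983, 0.2486, 0.2375]
orientation: [-0.0, 0.805, 0.593, -0.0]
force: [0.7, 0.3, -2.5]
grip_width: 0.0345
```

>>> {"method": "servo_tool", "body": {"steps": "0 0 0.001 0 0 0 1; 0 0 0.001 0 0 0 1; 0 0 0 0 0 0 1"}}

```text
time_s: 10.7
position: [0.4983, 0.2486, 0.2355]
orientation: [0.0, 0.805, 0.594, -0.0]
force: [-0.0, 0.5, -2.2]
grip_width: 0.0347
```

```bash
python3 plan.py -0.0125 0 0.256
```

```text
P [0.4983 0.2486 0.2355] tilt [-3.e-04 -2.e-04 -1.e+00] turn rz 0.0196 tx -0.0002 ty -0.0001 tz -0.0205 local [-0.0124  0.0002]
F [-0.05  0.48 -2.18] tau [-0.033  0.016 -0.013] w 0.0347 t 10.7
```

>>> {"method": "servo_tool", "body": {"steps": "0 0 0.001 0 0 0 1; 0 0 0.001 0 0 0 1; 0 0 0 0 0 0 1"}}

```text
time_s: 11.0
position: [0.4982, 0.2487, 0.2337]
orientation: [-0.0, 0.805, 0.594, -0.0]
force: [-0.6, 0.6, -0.8]
grip_width: 0.0346
```

```bash
python3 plan.py -0.0125 0 0.256
```

```text
P [0.4982 0.2487 0.2337] tilt [-2.e-04  2.e-04 -1.e+00] turn rz 0.0197 tx -0.0003 ty -0.0 tz -0.0223 local [-0.0125  0.0003]
F [-0.61  0.65 -0.82] tau [0.092 0.207 0.055] w 0.0346 t 11.0
```

Touched the catches at axle z of about 0.079, as expected. Now I'll press in small steps.

>>> {"method": "servo_tool", "body": {"steps": "0 0 0.001 0 0 0 1; 0 0 0.001 0 0 0 1; 0 0 0 0 0 0 1"}}

```text
time_s: 11.3
position: [0.4982, 0.2488, 0.232]
orientation: [-0.0, 0.805, 0.594, 0.0]
force: [-2.8, 0.9, 3.8]
grip_width: 0.0345
```

```bash
python3 plan.py -0.0125 0 0.256
```

```text
P [0.4982 0.2488 0.232 ] tilt [-0.e+00  5.e-04 -1.e+00] turn rz 0.0198 tx -0.0003 ty 0.0001 tz -0.024 local [-0.0126  0.0003]
F [-2.76  0.9   3.8 ] tau [0.265 0.527 0.021] w 0.0345 t 11.3
```

>>> {"method": "servo_tool", "body": {"steps": "0 0 0.001 0 0 0 1; 0 0 0 0 0 0 1"}}

```text
time_s: 11.5
position: [0.4982, 0.2488, 0.2309]
orientation: [-0.0, 0.805, 0.594, 0.0]
force: [-3.0, 2.5, 4.7]
grip_width: 0.0346
```

```bash
python3 plan.py -0.0125 0 0.256
```

```text
P [0.4982 0.2488 0.2309] tilt [ 1.e-04  5.e-04 -1.e+00] turn rz 0.0198 tx -0.0004 ty 0.0 tz -0.0251 local [-0.0125  0.0004]
F [-3.04  2.48  4.74] tau [0.282 0.615 0.01 ] w 0.0346 t 11.5
```

>>> {"method": "servo_tool", "body": {"steps": "0 0 0.001 0 0 0 1; 0 0 0.001 0 0 0 1; 0 0 0 0 0 0 1"}}

```text
time_s: 11.8
position: [0.4982, 0.2488, 0.2289]
orientation: [-0.0, 0.805, 0.594, 0.0]
force: [-3.5, 1.9, 6.0]
grip_width: 0.0344
```

```bash
python3 plan.py -0.0125 0 0.256
```

```text
P [0.4982 0.2488 0.2289] tilt [-1.e-04  6.e-04 -1.e+00] turn rz 0.0198 tx -0.0004 ty 0.0001 tz -0.0271 local [-0.0126  0.0004]
F [-3.53  1.86  6.05] tau [0.304 0.706 0.005] w 0.0344 t 11.8
```

>>> {"method": "servo_tool", "body": {"steps": "0 0 0.001 0 0 0 1; 0 0 0.001 0 0 0 1; 0 0 0 0 0 0 1"}}

```text
time_s: 12.1
position: [0.498, 0.2488, 0.2265]
orientation: [-0.0, 0.805, 0.594, -0.0]
force: [-3.6, 2.9, 2.6]
grip_width: 0.0343
```

```bash
python3 plan.py -0.0125 0 0.256
```

```text
P [0.498  0.2488 0.2265] tilt [-6.e-04  5.e-04 -1.e+00] turn rz 0.0199 tx -0.0003 ty 0.0002 tz -0.0295 local [-0.0127  0.0003]
F [-3.59  2.87  2.57] tau [0.552 0.53  0.043] w 0.0343 t 12.1
```

>>> {"method": "servo_tool", "body": {"steps": "0 0 0.001 0 0 0 1; 0 0 0.001 0 0 0 1; 0 0 0 0 0 0 1"}}

```text
time_s: 12.4
position: [0.498, 0.2485, 0.2239]
orientation: [-0.0, 0.805, 0.594, -0.001]
force: [-3.4, 1.6, -1.1]
grip_width: 0.0347
```

```bash
python3 plan.py -0.0125 0 0.256
```

```text
P [0.498  0.2485 0.2239] tilt [-1.4e-03 -7.0e-04 -1.0e+00] turn rz 0.0196 tx 0.0 ty 0.0002 tz -0.0321 local [-0.0127 -0.    ]
F [-3.38  1.63 -1.09] tau [0.358 0.657 0.083] w 0.0347 t 12.4
```

>>> {"method": "servo_tool", "body": {"steps": "0 0 0.001 0 0 0 1; 0 0 0.001 0 0 0 1; 0 0 0 0 0 0 1"}}

```text
time_s: 12.7
position: [0.498, 0.2484, 0.2219]
orientation: [-0.0, 0.805, 0.593, -0.001]
force: [-2.9, 0.5, -4.7]
grip_width: 0.0346
```

```bash
python3 plan.py -0.0125 0 0.256
```

```text
P [0.498  0.2484 0.2219] tilt [-1.3e-03 -7.0e-04 -1.0e+00] turn rz 0.0194 tx 0.0001 ty 0.0001 tz -0.0341 local [-0.0126 -0.0001]
F [-2.88  0.45 -4.67] tau [0.256 0.64  0.056] w 0.0346 t 12.7
```

>>> {"method": "servo_tool", "body": {"steps": "0 0 0.001 0 0 0 1; 0 0 0.001 0 0 0 1; 0 0 0 0 0 0 1"}}

```text
time_s: 13.0
position: [0.4983, 0.2485, 0.2204]
orientation: [0.0, 0.805, 0.593, -0.0]
force: [-3.3, 0.9, -4.1]
grip_width: 0.0345
```

```bash
python3 plan.py -0.0125 0 0.256
```

```text
P [0.4983 0.2485 0.2204] tilt [-3.e-04 -4.e-04 -1.e+00] turn rz 0.0193 tx -0.0001 ty -0.0001 tz -0.0356 local [-0.0124  0.0001]
F [-3.27  0.85 -4.06] tau [0.201 0.579 0.047] w 0.0345 t 13.0
```

>>> {"method": "servo_tool", "body": {"steps": "0 0 0.001 0 0 0 1; 0 0 0.001 0 0 0 1; 0 0 0 0 0 0 1"}}

```text
time_s: 13.3
position: [0.4989, 0.2486, 0.2189]
orientation: [0.001, 0.805, 0.593, 0.001]
force: [-0.8, 0.4, -3.1]
grip_width: 0.0343
```

```bash
python3 plan.py -0.0125 0 0.256
```

```text
P [0.4989 0.2486 0.2189] tilt [ 1.6e-03 -2.0e-04 -1.0e+00] turn rz 0.0194 tx -0.0004 ty -0.0007 tz -0.0371 local [-0.0118  0.0004]
F [-0.8   0.41 -3.1 ] tau [0.034 0.196 0.121] w 0.0343 t 13.3
```

>>> {"method": "servo_tool", "body": {"steps": "0 0 0.001 0 0 0 1; 0 0 0 0 0 0 1"}}

```text
time_s: 13.5
position: [0.499, 0.2486, 0.218]
orientation: [0.001, 0.805, 0.593, 0.001]
force: [0.0, 0.7, -1.6]
grip_width: 0.0347
```

```bash
python3 plan.py -0.0125 0 0.256
```

```text
P [0.499  0.2486 0.218 ] tilt [ 1.8e-03  1.0e-04 -1.0e+00] turn rz 0.0191 tx -0.0004 ty -0.0008 tz -0.038 local [-0.0117  0.0004]
F [ 0.04  0.75 -1.61] tau [-0.04  -0.018  0.015] w 0.0347 t 13.5
```

>>> {"method": "servo_tool", "body": {"steps": "0 0 0.001 0 0 0 1; 0 0 0 0 0 0 1"}}

```text
time_s: 13.7
position: [0.4986, 0.2486, 0.2167]
orientation: [0.0, 0.805, 0.593, 0.0]
force: [0.7, -0.2, -1.8]
grip_width: 0.0345
```

```bash
python3 plan.py -0.0125 0 0.256
```

```text
P [0.4986 0.2486 0.2167] tilt [ 6.e-04 -0.e+00 -1.e+00] turn rz 0.0193 tx -0.0003 ty -0.0004 tz -0.0393 local [-0.0121  0.0003]
F [ 0.66 -0.24 -1.82] tau [ 0.003 -0.006 -0.017] w 0.0345 t 13.7
```

>>> {"method": "servo_tool", "body": {"steps": "0 0 0.001 0 0 0 1; 0 0 0 0 0 0 1"}}

```text
time_s: 13.9
position: [0.4985, 0.2486, 0.2165]
orientation: [0.0, 0.805, 0.593, 0.0]
force: [-2.2, -1.0, 3.2]
grip_width: 0.0345
```

```bash
python3 plan.py -0.0125 0 0.256
```

```text
P [0.4985 0.2486 0.2165] tilt [ 1.1e-03 -1.0e-04 -1.0e+00] turn rz 0.0195 tx -0.0003 ty -0.0003 tz -0.0395 local [-0.0122  0.0003]
F [-2.21 -1.02  3.24] tau [-0.155  0.33  -0.   ] w 0.0345 t 13.9
```

>>> {"method": "servo_tool", "body": {"steps": "0 0 0.001 0 0 0 1; 0 0 0 0 0 0 1"}}

```text
time_s: 14.1
position: [0.4985, 0.2486, 0.2164]
orientation: [0.0, 0.805, 0.593, 0.001]
force: [-3.6, -1.2, 11.2]
grip_width: 0.0346
```

```bash
python3 plan.py -0.0125 0 0.256
```

```text
P [0.4985 0.2486 0.2164] tilt [ 1.6e-03  1.0e-04 -1.0e+00] turn rz 0.0195 tx -0.0003 ty -0.0003 tz -0.0396 local [-0.0122  0.0003]
F [-3.64 -1.18 11.18] tau [-0.338  0.765 -0.03 ] w 0.0346 t 14.1
```

Firm stop at axle z of about 0.062, with load on both ends. One more gentle millimetre to about 18 N, then I'll back off and look.

>>> {"method": "servo_tool", "body": {"steps": "0 0 0.001 0 0 0 1; 0 0 0 0 0 0 1; 0 0 0 0 0 0 1"}}

```text
time_s: 14.4
position: [0.4984, 0.2486, 0.2163]
orientation: [0.001, 0.805, 0.594, 0.001]
force: [-5.7, -2.7, 16.5]
grip_width: 0.0341
```

```bash
python3 plan.py -0.0125 0 0.256
```

```text
P [0.4984 0.2486 0.2163] tilt [ 2.2e-03  2.0e-04 -1.0e+00] turn rz 0.0196 tx -0.0003 ty -0.0002 tz -0.0397 local [-0.0123  0.0003]
F [-5.66 -2.74 16.5 ] tau [-0.509  1.216  0.004] w 0.0341 t 14.4
```

>>> {"method": "servo_tool", "body": {"steps": "0 0 -0.002 0 0 0 1; 0 0 0 0 0 0 0.7; 0 0 0 0 0 0 0.4; 0 0 0 0 0 0 0; 0 0 0 0 0 0 0", "force": 20}}

```text
time_s: 14.9
position: [0.4983, 0.2486, 0.2152]
orientation: [-0.0, 0.805, 0.593, -0.0]
force: [-0.1, 0.1, -0.4]
grip_width: 0.0763
```

>>> {"method": "servo_tool", "body": {"steps": "0 0 0 0 0 0 0; 0 0 0 0 0 0 0; 0 0 0 0 0 0 0; 0 0 0 0 0 0 0"}}

```text
time_s: 15.3
position: [0.4984, 0.2486, 0.2156]
orientation: [0.0, 0.805, 0.593, -0.0]
force: [-0.4, 0.3, 0.2]
grip_width: 0.0852
```

```bash
python3 plan.py -0.0125 0 0.256
```

```text
P [0.4984 0.2486 0.2156] tilt [-0.e+00 -1.e-04 -1.e+00] turn rz 0.0195 tx -0.0002 ty -0.0002 tz -0.0404 local [-0.0123  0.0002]
F [-0.4   0.28  0.18] tau [ 0.004 -0.019 -0.003] w 0.0852 t 15.3
```

Released and clear. I'll retreat straight up, then move off toward the open side so the cameras can see.

>>> {"method": "servo_tool", "body": {"steps": "0 0 -0.01 0 0 0 0; 0 0 -0.03 0 0 0 0; 0 0 -0.045 0 0 0 0; 0 0 -0.045 0 0 0 0; 0 0 -0.02 0 0 0 0"}}

```text
time_s: 15.8
position: [0.499, 0.2489, 0.3712]
orientation: [0.001, 0.805, 0.594, 0.003]
force: [0.9, -0.1, 0.6]
grip_width: 0.0854
```

>>> {"method": "servo_tool", "body": {"steps": "-0.045 0 0 0 0 0 0; -0.045 0 0 0 0 0 0; -0.045 0 0 0 0 0 0; -0.045 0 0 0 0 0 0; -0.045 0 0 0 0 0 0"}}

```text
time_s: 16.3
position: [0.431, 0.0323, 0.3666]
orientation: [0.001, 0.805, 0.594, 0.001]
force: [0.8, -1.7, -0.0]
grip_width: 0.085
```

>>> {"method": "servo_tool", "body": {"steps": "-0.045 0 0 0 0 0 0; -0.045 0 0 0 0 0 0; -0.045 0 0 0 0 0 0; 0 0 0 0 0 0 0"}}

```text
time_s: 16.7
position: [0.3908, -0.0995, 0.3667]
orientation: [0.001, 0.807, 0.59, -0.0]
force: [0.1, 0.7, 0.6]
grip_width: 0.0856
```

```bash
python3 - <<'E'
import cv2,numpy as np
from plant import viewer
from h import *
t=np.mean([viewer.snapshot("top")[:,:,::-1] for _ in range(6)],0).astype(np.uint8);s=np.mean([viewer.snapshot("scene")[:,:,::-1] for _ in range(6)],0).astype(np.uint8)
cv2.imwrite("pics/topf.png",t);cv2.imwrite("pics/scenef.png",s)
f=lambda im,x,y,w,h,k:cv2.resize(im[y:y+h,x:x+w],None,fx=k,fy=k,interpolation=cv2.INTER_CUBIC)
cv2.imwrite("pics/f0.png",cv2.convertScaleAbs(np.hstack([f(t,205,165,80,80,5),f(s,325,145,80,80,5)]),alpha=1.4))
p=np.array([0.5100,0.2445,-0.3195])
for z in(.062,):
  pr=pose(p,[(-.0123,y,z) for y in(-.08,-.042,0,.042,.08)])
  print((((proj("top",pr)+.5-[205,165])*5-.5)).round(0),(((proj("scene",pr)+.5-[325,145])*5-.5)+[400,0]).round(0))
print(((proj("scene",pose(p,[(-.0123,-.08,.076),(-.0123,.08,.076)]))+.5-[325,145])*5-.5).round(0)+[400,0])
E
```

```text
[[316. 225.]
 [256. 206.]
 [190. 184.]
 [123. 163.]
 [ 63. 143.]] [[494. 199.]
 [540. 192.]
 [591. 185.]
 [642. 179.]
 [688. 172.]]
[[494. 185.]
 [690. 159.]]
```

View pics/f0.png

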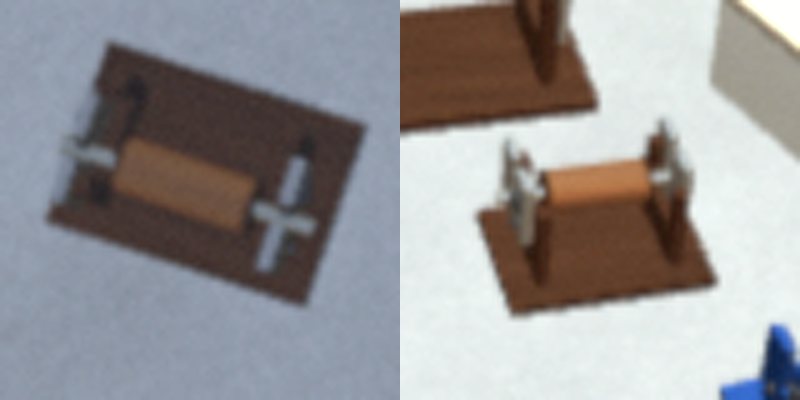

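The roller lies in both slots of the small stool. In the top view, the axle ends at (312,225) and (65,147) match the seated prediction of (316,225) and (63,143). The scene slope hints at a slight tilt, but the same bias appeared while the roller lay level in the tray. I'll settle it by touch, dabbing the barrel top near each end with closed fingertips and comparing heights.

```bash
python3 plan.py -0.0123 -0.028 0.266
```

```text
P [ 0.3921 -0.0947  0.3656] tilt [-1.e-04 -0.e+00 -1.e+00] turn rz 0.021 tx 0.3311 ty -0.0069 tz 0.0996 local [-0.0054 -0.3591]
F [-0.18 -0.21 -0.35] tau [-0.013 -0.015 -0.004] w 0.0857 t 17.3
```

>>> {"method": "servo_tool", "body": {"steps": "0 0 0 0 0 0.021 1; 0.047 -0.001 0 0 0 0 1; 0.047 -0.001 0 0 0 0 1; 0.047 -0.001 0 0 0 0 1; 0.047 -0.001 0 0 0 0 1"}}

```text
time_s: 17.8
position: [0.4478, 0.086, 0.3658]
orientation: [0.0, 0.811, 0.584, 0.0]
force: [0.5, -0.4, 1.0]
grip_width: 0.0123
```

>>> {"method": "servo_tool", "body": {"steps": "0.047 -0.001 0 0 0 0 1; 0.047 -0.001 0 0 0 0 1; 0.047 -0.001 0 0 0 0 1; 0 0 0 0 0 0 1; 0 0 0 0 0 0 1"}}

```text
time_s: 18.3
position: [0.489, 0.2202, 0.365]
orientation: [-0.0, 0.81, 0.586, -0.001]
force: [0.2, -0.6, 0.4]
grip_width: -0.0004
```

```bash
python3 plan.py -0.0123 -0.028 0.266
```

```text
P [0.489  0.2202 0.365 ] tilt [-1.1e-03 -8.0e-04 -1.0e+00] turn rz 0.0004 tx 0.0017 ty -0.0 tz 0.099 local [-0.0123 -0.0297]
F [ 0.16 -0.62  0.42] tau [-0.032 -0.006 -0.03 ] w -0.0004 t 18.3
```

>>> {"method": "servo_tool", "body": {"steps": "0 0 0.045 0 0 0 1; 0 0 0.045 0 0 0 1; 0 0 0.009 0 0 0 1; 0 0 0 0 0 0 1; 0 0 0 0 0 0 1"}}

```text
time_s: 18.8
position: [0.4899, 0.2186, 0.2685]
orientation: [0.0, 0.811, 0.584, 0.001]
force: [0.3, -0.7, 0.3]
grip_width: 0.0003
```

>>> {"method": "servo_tool", "body": {"steps": "0 0 0.002 0 0 0 1; 0 0 0.002 0 0 0 1; 0 0 0.002 0 0 0 1; 0 0 0.002 0 0 0 1; 0 0 0 0 0 0 1"}}

```text
time_s: 19.3
position: [0.489, 0.2191, 0.2585]
orientation: [-0.0, 0.811, 0.585, -0.0]
force: [-0.2, -0.2, -0.1]
grip_width: 0.0002
```

>>> {"method": "servo_tool", "body": {"steps": "0 0 0.001 0 0 0 1; 0 0 0.001 0 0 0 1; 0 0 0.001 0 0 0 1; 0 0 0.001 0 0 0 1; 0 0 0 0 0 0 1"}}

```text
time_s: 19.8
position: [0.489, 0.2191, 0.2545]
orientation: [-0.0, 0.811, 0.585, -0.0]
force: [0.1, 0.0, -0.3]
grip_width: -0.0003
```

>>> {"method": "servo_tool", "body": {"steps": "0 0 0.001 0 0 0 1; 0 0 0.001 0 0 0 1; 0 0 0 0 0 0 1"}}

```text
time_s: 20.1
position: [0.4894, 0.219, 0.2533]
orientation: [0.0, 0.811, 0.585, 0.0]
force: [0.5, -0.5, 3.6]
grip_width: -0.0001
```

>>> {"method": "servo_tool", "body": {"steps": "0 0 0.001 0 0 0 1; 0 0 0 0 0 0 1"}}

```text
time_s: 20.3
position: [0.4898, 0.2189, 0.2531]
orientation: [0.001, 0.811, 0.585, 0.001]
force: [-1.3, -2.3, 9.2]
grip_width: 0.0002
```

>>> {"method": "servo_tool", "body": {"steps": "0 0 0.001 0 0 0 1; 0 0 0 0 0 0 1; 0 0 0 0 0 0 1"}}

```text
time_s: 20.6
position: [0.4901, 0.2188, 0.2529]
orientation: [0.002, 0.811, 0.585, 0.001]
force: [-0.6, -2.7, 13.5]
grip_width: 0.0001
```

The -y side stops hard at tip z = 0.2531 - 0.1734 = 0.0797, where 0.080 is expected. Now the +y side.

>>> {"method": "servo_tool", "body": {"steps": "0 0 -0.015 0 0 0 1; 0.028 0 0 0 0 0 1; 0.028 0 0 0 0 0 1; 0 0 0.005 0 0 0 1; 0 0 0 0 0 0 1"}}

```text
time_s: 21.1
position: [0.5063, 0.2724, 0.2595]
orientation: [-0.0, 0.811, 0.585, -0.001]
force: [0.6, -0.6, -0.4]
grip_width: 0.0001
```

>>> {"method": "servo_tool", "body": {"steps": "0 0 0.002 0 0 0 1; 0 0 0.002 0 0 0 1; 0 0 0.002 0 0 0 1; 0 0 0.001 0 0 0 1; 0 0 0 0 0 0 1"}}

```text
time_s: 21.6
position: [0.5067, 0.2719, 0.2536]
orientation: [0.0, 0.811, 0.585, -0.0]
force: [0.1, 0.0, -0.2]
grip_width: -0.0
```

>>> {"method": "servo_tool", "body": {"steps": "0 0 0.001 0 0 0 1; 0 0 0 0 0 0 1"}}

```text
time_s: 21.8
position: [0.507, 0.272, 0.2533]
orientation: [0.0, 0.811, 0.585, 0.0]
force: [-0.5, -1.5, 2.5]
grip_width: 0.0002
```

>>> {"method": "servo_tool", "body": {"steps": "0 0 0.001 0 0 0 1; 0 0 0 0 0 0 1; 0 0 0 0 0 0 1"}}

```text
time_s: 22.1
position: [0.5073, 0.272, 0.2531]
orientation: [0.001, 0.811, 0.585, 0.001]
force: [-1.4, -3.1, 8.6]
grip_width: -0.0
```

Both sides stop at 0.2531 m under about 9 N, so the roller is level and fully seated (axle centre about 62 mm). I'll retreat, take a final look, and hand in.

>>> {"method": "servo_tool", "body": {"steps": "0 0 -0.01 0 0 0 1; 0 0 -0.04 0 0 0 1; 0 0 -0.045 0 0 0 1; 0 0 -0.02 0 0 0 1; -0.045 0 0 0 0 0 1"}}

```text
time_s: 22.6
position: [0.495, 0.2323, 0.371]
orientation: [0.001, 0.81, 0.587, 0.005]
force: [-0.3, -1.5, -0.1]
grip_width: -0.0001
```

>>> {"method": "servo_tool", "body": {"steps": "-0.045 0 0 0 0 0 1; -0.045 0 0 0 0 0 1; -0.045 0 0 0 0 0 1; -0.045 0 0 0 0 0 1; -0.045 0 0 0 0 0 1"}}

```text
time_s: 23.1
position: [0.4207, 0.0148, 0.3671]
orientation: [0.0, 0.811, 0.585, 0.0]
force: [0.4, 0.2, -0.4]
grip_width: 0.0003
```

>>> {"method": "servo_tool", "body": {"steps": "-0.045 0 0 0 0 0 1; -0.045 0 0 0 0 0 1; 0 0 0 0 0 0 1; 0 0 0 0 0 0 1"}}

```text
time_s: 23.5
position: [0.3929, -0.0704, 0.3671]
orientation: [0.0, 0.812, 0.584, 0.0]
force: [0.6, 0.3, -1.1]
grip_width: -0.0004
```

```bash
python3 - <<'E'
import cv2,numpy as np
from plant import viewer,monitor
s=viewer.snapshot("scene")[:,:,::-1]
cv2.imwrite("pics/end.png",s)
print(monitor.state()["time_s"])
E
```

```text
23.55
```

View pics/end.png

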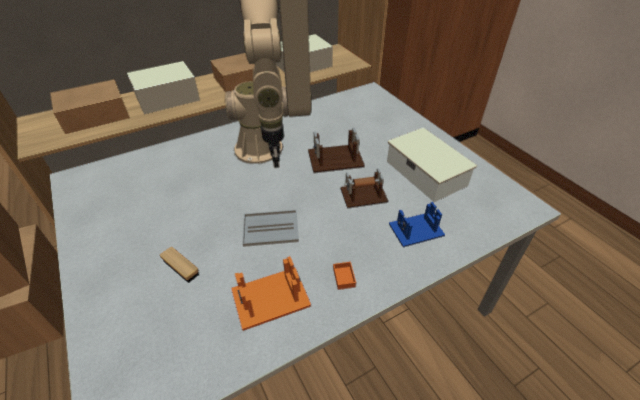

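The roller is in the small brown stool at (364,185) and the tray at (270,227) is empty. The brush, tin and shoebox are where they started.

```bash
python3 -c "
from plant import workorder
print(workorder.sign_off())"
```

```text
the job is handed in; nothing more can be done
None
```

The buffing roller is seated in both forks of the small brown stool, level and released, and I handed the job in at about 23.6 s. I lowered the axle into the slots about 12 mm to -x of the cheek points, turning it about 0.02 rad by feel. I then pressed it past both catches, reading about 6 N on the way, and onto the seats with at most 16.5 N.

- **Level and home:** After release I dabbed the top of the barrel 28 mm either side of the middle with closed fingertips. Both sides stopped at the same height, with the barrel top at 79.7 mm against 80 mm expected, under 13.5 N or less.
- **Position:** The top camera matches the seated position to about 3 mm.
- **Other things:** In the last picture the shoebox, tin and brush are where they started, and the robot is clear of everything.
- **Disagreement:** In the scene camera the roller seemed tilted by about 0.03 rad. I took that as camera bias, because the same offset showed while it lay level in the tray and the touch check found none.

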